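# Slide the order card out over the shelf edge and call the packer

### The arm

A 6-joint arm with a two-finger parallel gripper is mounted at the origin on the work surface. World frame = base frame: x ahead of the robot, y to its left, z up, the work surface at z = 0. Lengths are in mm, angles in rad, forces in N, time in s.
With the tool pointing down it reaches from about 400 to 925 mm from the base axis. Payload 3.4 kg.
Tool frame: the origin (TCP) lies midway between the tips of the shut fingers; the grasp point (between the pads) lies 19 mm behind it; x points along the fingers, z is the direction in which the jaws open and shut, and the axes are right-handed (so a half turn about x gives the same grasp; the last joint's range is limited). The gripper opens to 85 mm and grips with 20 to 120 N. Pads are 22 mm wide; open, the fingers measure 114 mm over their backs; the gripper's body (76 mm by 85 mm) begins 54 mm behind the grasp point. The pads swing forward as they close: fully open they stand 13 mm farther back than shut.
Start: joints at [-1.258, 0.307, 1.506, -0, 1.328, -0.073], TCP at [216.35, -532.751, 231.305] pointing down, gripper open.
Joint ranges: [-3.12, 3.12], [-1.05, 2.28], [0.14, 2.33], [-1.42, 4.57], [0.1, 2.73], [-2.68, 2.68]. Speed limits (rad/s): [2.57, 2.57, 3.14, 3.14, 3.14, 3.14].

### API

Orientations are given as a rotation vector (axis times angle).
In Python, from plant import ctrl gives the robot as it stands.
- The arm moves only by the tool apply_moves, never from a script. Its argument "increments" is text: rows parted by semicolons, each of 4 numbers parted by spaces: the shift along the tool's x, y, z in m, then the turn about the tool's x in degrees. In form: x y z roll; .... A call has 1 to 20 rows; each row is the pose to reach, as a shift and turn from the pose commanded when the call began, along the tool's axes at that moment; what a row does not reach only later rows make up. A row lasts 1/8 s, in which the tool goes at most 62.5 mm and 10.7 degrees, less where a joint would pass 70% of its speed; a pose out of reach is approached as far as the arm can. A call with a gripper value outside its range is refused whole. "fingers" is the opening, from 0 (shut) to 1 (fully open), set as the call begins (left out, the last holds). The fingers move at their own pace and stop on an object; the grip force is fixed at half the most. Time passes only in rows, so rows that repeat a pose let the fingers close. It gives the time, the measured TCP pose, the force and the opening at its end, in the units of the state.
- ctrl.observe(): the state, without advancing time (a new reading comes with each control period).
- ctrl.grab_frame(name): name is "scene" or "top"; returns a dict with "frame" (420x560x3 uint8, red, green, blue), "fov_y" (degrees; the focal length in pixels is half the picture's height over the tangent of half this angle, whatever the lens; pixels are square), "cx", "cy" (the principal point, pixels), "distortion" ([k1, k2, p1, p2, k3] as OpenCV has them; the pictures are not rectified), "rvec" (rotation vector, rad) and "tvec" (3), from world to camera coordinates, as OpenCV has them. Camera axes: x right, y down, z forward; pixel columns grow to the right and rows downward; lengths in mm; the calibration is good to about 2 mm. A picture is of the moment at which its call begins. There is no depth.
- ctrl.sign_off(): hands the job in, once; it reports no verdict.
The state is a dict: "t": time; "joints": joint angles; "qvel": joint speeds; "joint_efforts": joint torques, N m; "ee_pos": TCP position; "ee_rot": TCP orientation; "force": force on the tool from outside, world axes, zero at the start; "ft_torque": the same for the moment, N m; "grip_width": finger opening in mm.
Only numpy, scipy, OpenCV 4.12 (cv2) and the standard library are available. Lean on these libraries where they do the work, as an engineer would, in place of code of your own. Each camera call takes 0.05 s, during which the arm holds its last target. There are 200 camera calls.

### The job

On the low wooden hand-over shelf, push the white order card with the yellow end along the shelf, without pinching or lifting it, until its whole yellow end, and no more, hangs out over the black-trimmed edge, square to that edge. Then press the green call button fully down with a fingertip and let it spring back up. Leave the blue-ended card and everything else where it is.

Things in the scene. Friction and masses are not known exactly. Their poses are not given: they have to be found in the camera images.
- deck: Fixed raised shelf, wooden top, 400 mm long (its x), 370 mm wide (its y, -210 to +160 mm), flat level top 50 mm above the bench, no rim. Origin at bench height under mid-length; x points level to the black-trimmed edge (at x = +200 mm; back edge at -200 mm), y is 90 degrees left of x. It stands somewhat turned, trimmed edge roughly to the robot's left.
- deck_edge (a point): Point on the shelf's trimmed edge, at the height of the top surface, at the shelf's y = 0; axes as the shelf's, x pointing out over the edge.
- card: Loose stiff card to push, 140 mm long (its x), 90 wide (y), 8 thick, about 0.14 kg, flat on the shelf. White, but its last 40 mm at +x are yellow. Origin: centre of its underside; x points to the yellow end, which faces the trimmed edge, up to 0.2 rad off square. Plain end 70 mm behind the origin. It lies in one of two lanes, at about y = +75 or -75 mm of the shelf; the way ahead in its lane is clear.
- card_nose (a point): Middle of the card's yellow end face, 70 mm ahead of the card's origin, at half its thickness. The yellow end just hangs over when this is 40 mm beyond the trimmed edge.
- blue_card: A card of the same shape and size with a blue end, in the other lane; to be left alone.
- call (a joint): Travel of the green call button, 0 up to 0.006 m fully down; spring, about 4 N fully down, comes back up when let go.
- call_top (a point): Centre of the top of the green round button (36 mm diameter) in its fixed black housing on the bench on the robot's right; it is pressed straight down.
- label_roll: Bystander: white label roll standing on the shelf, 52 mm diameter, 40 mm high; origin at the centre of its underside.
- red_case: Bystander: small red case on the shelf, 85 x 45 x 32 mm; origin at the centre of its underside.
- mouse: Bystander: black computer mouse on the bench, 100 x 58 x 33 mm; origin at the centre of its underside.
- tape_roll: Bystander: roll of amber packing tape lying on the bench, 104 mm diameter, 48 mm high; origin at the centre of its underside.
- mug: Bystander: blue mug on the bench, 80 mm diameter, 90 mm high; origin at the centre of its underside.
There are look-alikes about, which are no part of the job. Leave any purple look-alike of the card alone. What is shaped like the part that bears call but pink is not meant.

How it is judged:
By the outcome, as a careful person would: the job done as asked, in the order asked, and still so for the second after the job is handed in, with the robot touching nothing.
It also fails if it takes over 54 s, if anything falls off the work surface, if the arm or the gripper's body presses on something with over 40 N, if the wrist force passes 120 N, or if a joint passes its speed limit or range.

## Working session

There is one attempt and no reset: what is moved stays moved. The work goes in short steps, Python scripts to look and compute and a tool call to move; the robot and the scene stay as the last step left them, time stands still between calls to the robot, and variables do not carry over. Pictures are saved under pics/ and viewed, about 8 in all and at most 12, crops included, and the job is handed in when it is done.

Besides the shell and the picture viewer there is one more tool, called after "Call:" by a JSON object that holds its "api" and its "payload", one argument or row to a line. apply_moves: Moves the arm, as the interface text tells. Its arguments: {"type":"object","properties":{"increments":{"type":"string"},"fingers":{"type":"number"}},"required":["increments"]}

```bash
mkdir -p pics
cat > h.py <<'E'
import numpy as np, cv2
from plant import ctrl
def grab(n,save=None):
    d=ctrl.grab_frame(n); 
    if save: cv2.imwrite('pics/'+save,d['frame'][:,:,::-1])
    h=d['frame'].shape[0]; f=h/2/np.tan(np.radians(d['fov_y'])/2)
    d['K']=np.array([[f,0,d['cx']],[0,f,d['cy']],[0,0,1]]); d['D']=np.array(d['distortion'],float)
    d['R']=cv2.Rodrigues(np.array(d['rvec'],float))[0]; d['t']=np.array(d['tvec'],float).reshape(3)
    return d
def rays(d,px):
    u=cv2.undistortPoints(np.array(px,float).reshape(-1,1,2),d['K'],d['D']).reshape(-1,2)
    v=np.c_[u,np.ones(len(u))]@d['R']; return -d['R'].T@d['t'],v
def plane(d,px,z):
    c,v=rays(d,px); return c+v*((z-c[2])/v[:,2])[:,None]
def tri(d1,p1,d2,p2):
    c1,v1=rays(d1,[p1]);c2,v2=rays(d2,[p2]);v1=v1[0];v2=v2[0]
    s=np.linalg.lstsq(np.c_[v1,-v2],c2-c1,rcond=None)[0]; a=c1+s[0]*v1;b=c2+s[1]*v2
    return (a+b)/2,np.linalg.norm(a-b)
E
python3 - <<'E'
from h import *
a=grab('scene','s1.png');b=grab('top','t1.png')
for d in(a,b):print(-d['R'].T@d['t'],d['R'][2],d['K'][0,0],d['D'])
print(ctrl.observe())
E
```

```text
[1003.15347082  620.6094203   936.50417595] [-0.41425198 -0.51622043 -0.74960774] 462.9649510441712 [-0.06617855  0.          0.          0.          0.        ]
[ 440.36276253   25.52738081 1143.03796406] [ 0.10745936  0.02522596 -0.9938894 ] 477.96008187879926 [-0.02608642  0.          0.          0.          0.        ]
{'t': 0.1, 'joints': array([-1.25849214e+00,  3.07449451e-01,  1.50756409e+00,  3.13451083e-05,
        1.32838941e+00, -7.35073076e-02]), 'qvel': array([ 0.00016153, -0.00352653, -0.00281902,  0.0012174 ,  0.00091116,
        0.0004406 ]), 'joint_efforts': array([ 2.47798176e-03, -4.58522701e+01, -2.52607137e+01,  7.51050311e-05,
        5.67653653e-03, -6.08375537e-07]), 'ee_pos': array([ 216.16701633, -532.13395422,  230.49301844]), 'ee_rot': array([ 0.92161501,  1.36881209, -0.91973156]), 'force': array([0.50064339, 0.23525747, 0.14209421]), 'ft_torque': array([0.02411232, 0.00520485, 0.01921157]), 'grip_width': 85.70151032081024}
```

View pics/s1.png

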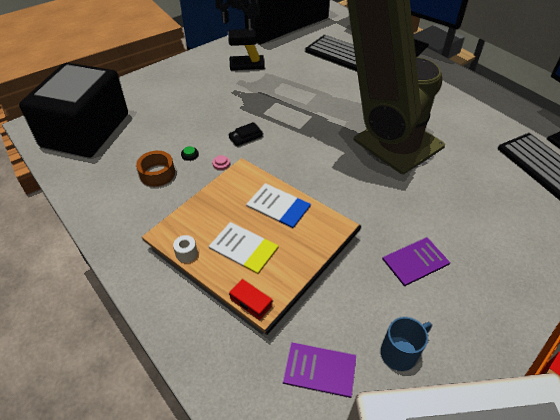

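View pics/t1.png

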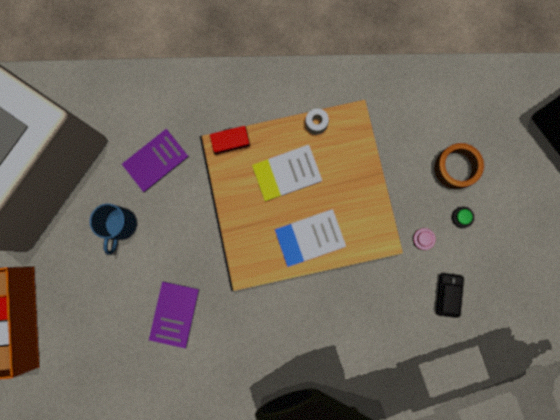

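Candidates in the top view:
- **Cards:** white with yellow end at (287,173), white with blue end at (310,238), purple at (155,160) and (174,315). The yellow-ended one fits.
- **Buttons:** green at (463,217), pink at (424,239). Green is meant.

The trimmed edge is the left side of the shelf, from about (203,135) to (233,290).

```bash
cat > m.py <<'E'
from h import *
def masks(d):
    hsv=cv2.cvtColor(d['frame'],cv2.COLOR_RGB2HSV); r=lambda lo,hi:cv2.inRange(hsv,lo,hi)
    return dict(yellow=r((25,170,120),(34,255,255)),green=r((45,150,60),(75,255,255)),wood=r((8,60,110),(24,230,255)),
      white=r((0,0,185),(179,40,255)),blue=r((100,180,100),(125,255,255)),red=r((0,200,100),(6,255,255)))
def big(m):
    c=max(cv2.findContours(m,cv2.RETR_EXTERNAL,cv2.CHAIN_APPROX_NONE)[0],key=cv2.contourArea);return c
def info(d):
    o={}
    for k,m in masks(d).items():
        c=big(m);r=cv2.minAreaRect(c);M=cv2.moments(c);o[k]=(np.array([M['m10'],M['m01']])/M['m00'],cv2.boxPoints(r),cv2.contourArea(c),c)
    return o
def quad(c):
    "four corners of a contour by fitted approx polygon"
    h=cv2.convexHull(c)
    for e in np.linspace(1,20,60):
        p=cv2.approxPolyDP(h,e,True)
        if len(p)<=4:break
    p=p.reshape(-1,2).astype(float);L=[]
    pts=c.reshape(-1,2).astype(float)
    for i in range(len(p)):
        a,b=p[i],p[(i+1)%len(p)];u=(b-a)/np.linalg.norm(b-a);n=np.array([-u[1],u[0]])
        s=(pts-a)@u/np.linalg.norm(b-a);q=pts[(abs((pts-a)@n)<2.5)&(s>.15)&(s<.85)]
        vx,vy,x,y=cv2.fitLine(q.astype(np.float32),cv2.DIST_HUBER,0,.01,.01).ravel();L.append(np.cross([x,y,1],[x+vx,y+vy,1]))
    o=[np.cross(L[i-1],L[i]) for i in range(len(p))]
    return np.array([v[:2]/v[2] for v in o])
E
python3 - <<'E'
from m import *
np.set_printoptions(precision=1,suppress=True)
a=grab('scene');b=grab('top');A=info(a);B=info(b)
for k in A:print(k,A[k][0],A[k][2],B[k][0],B[k][2], *tri(a,A[k][0],b,B[k][0]))
for k,z in(('wood',50),('yellow',58)):
    for d,I in((a,A),(b,B)):
        q=quad(I[k][3]);print(k,q.tolist(),'\n',plane(d,q,z))
f=b['frame'];c=cv2.resize(f[90:300,190:490],None,fx=2.6,fy=2.6,interpolation=cv2.INTER_CUBIC);cv2.imwrite('pics/c1.png',c[:,:,::-1])
E
```

```text
Traceback (most recent call last):
  File "m.py", line 11, in info
    c=big(m);r=cv2.minAreaRect(c);M=cv2.moments(c);o[k]=(np.array([M['m10'],M['m01']])/M['m00'],cv2.boxPoints(r),cv2.contourArea(c),c)
  File "m.py", line 7, in big
    c=max(cv2.findContours(m,cv2.RETR_EXTERNAL,cv2.CHAIN_APPROX_NONE)[0],key=cv2.contourArea);return c
ValueError: max() iterable argument is empty
```

Run:
```python
from h import *
for f,P in(('s1',[(262,253),(190,153),(235,243),(200,220),(296,212),(330,230),(250,295)]),('t1',[(268,180),(463,217),(290,160),(250,240),(288,245),(350,150),(230,138)])):
    im=cv2.cvtColor(cv2.imread(f'pics/{f}.png'),cv2.COLOR_BGR2HSV)
    print(f,[im[y,x].tolist() for x,y in P])
```

```text
s1 [[30, 216, 210], [66, 187, 109], [102, 6, 212], [16, 142, 208], [110, 222, 187], [16, 144, 203], [1, 225, 206]]
t1 [[30, 216, 169], [66, 184, 148], [144, 9, 137], [17, 151, 169], [107, 196, 172], [18, 148, 169], [1, 230, 165]]
```

```bash
sed -i "s/r((0,0,185),(179,40,255))/r((0,0,125),(179,45,255))/; s/    return dict(yellow/    o=dict(yellow/; s/(6,255,255)))/(6,255,255)))\n    w=np.zeros_like(o['wood']);cv2.fillConvexPoly(w,cv2.convexHull(big(o['wood'])),255);o['white'] \&=cv2.erode(w,np.ones((7,7)));return o/" m.py
python3 - <<'E'
from m import *
np.set_printoptions(precision=1,suppress=True)
a=grab('scene');b=grab('top');A=info(a);B=info(b)
for k in A:print(k,A[k][0],A[k][2],B[k][0],B[k][2], *tri(a,A[k][0],b,B[k][0]))
for k,z in(('wood',50),('yellow',58),('white',58),('blue',58)):
    for d,I in((a,A),(b,B)):
        q=quad(I[k][3]);print(k,q.tolist(),'\n',plane(d,q,z)[:,:2].tolist())
f=b['frame'];c=cv2.resize(f[90:300,190:490],None,fx=2.6,fy=2.6,interpolation=cv2.INTER_CUBIC);cv2.imwrite('pics/c1.png',c[:,:,::-1])
E
```

```text
yellow [260.8 255.2] 499.5 [265.5 180. ] 587.5 [624.  104.9  52.3] 0.5241883701827126
green [188.7 150. ] 55.0 [464.4 216.2] 170.5 [ 539.1 -361.4   14.2] 2.30982459685664
wood [251.4 239.1] 18866.0 [303.  198.1] 25668.0 [588.2  18.1  -2.2] 0.33325929098453744
white [235.9 242.8] 1186.0 [318.3 234.7] 1640.5 [ 542.2  -49.1 -124.1] 89.41279166237229
blue [294.8 212.3] 371.0 [288.8 244.9] 485.5 [473.6  51.9  50.4] 1.2304177958769882
red [250.4 296. ] 666.0 [229.1 138.7] 609.5 [716.8 187.6  73. ] 1.9000528769253937
wood [[240.95155125171485, 157.3203193697762], [358.66323481091314, 224.29777133876527], [264.30855685813464, 329.5350482618231], [141.0608459834487, 236.55391082874354]] 
 [[457.1208498527817, -201.603359654786], [374.7125295693236, 181.96494467461383], [734.3391155434078, 259.2930990471067], [817.2002863821044, -123.29777626309397]]
wood [[364.93812625270647, 98.78662513279257], [402.95826190450634, 252.9950157194845], [233.576992482677, 290.51058709831995], [201.69109509380365, 134.78244500527072]] 
 [[816.0032738738748, -129.53528285047886], [454.17620644056615, -207.361177
[... 1406 characters left out ...]
907642159701, 43.959486182099596]]
blue [[309.5930452913618, 204.42841238532657], [292.69744943450354, 226.02276114106488], [279.9250573366455, 219.79311926663428], [297.4456123891477, 198.5901670975065]] 
 [[430.8533122556497, 60.53983039463685], [511.02802899259933, 87.93654570646129], [522.7718381926996, 52.78319783947131], [441.7783621670327, 25.628448073973914]]
blue [[289.66755449981576, 225.9714750856073], [300.83492654186506, 259.53890695117354], [288.4947629860055, 263.943394866918], [276.20036074415157, 230.2931403360348]] 
 [[516.791884139221, 49.11050146431073], [440.7164307715463, 24.30032084799613], [430.9675495697617, 52.20985438999862], [507.1495773728303, 79.79765619425528]]
```

View pics/c1.png

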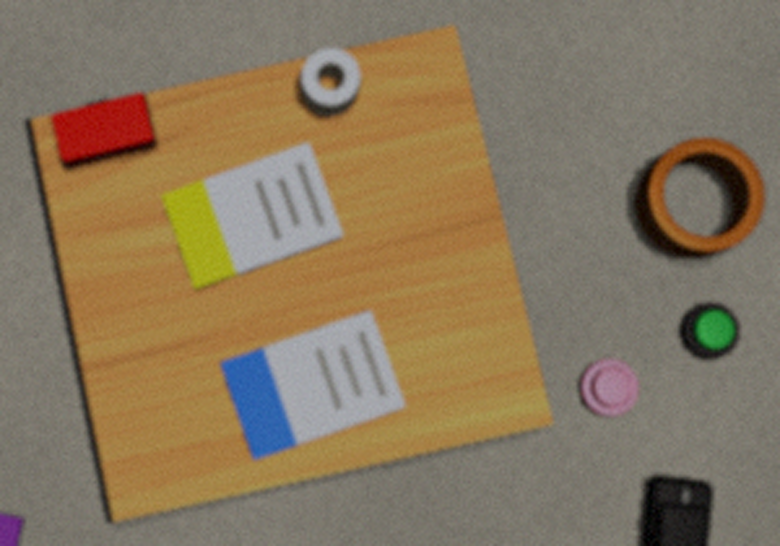

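The crop confirms the white card with the yellow end as the target, well clear of the red case. The green button at crop (715,328) is the call button; the pink one is a decoy. Next I work out the shelf frame and the moves.

```bash
cat >> h.py <<'E'
EX=np.array([-.2105,.9776]);EY=np.array([-.9776,-.2105])
def where(jaw=None,*targets):
    s=ctrl.observe();R=cv2.Rodrigues(s['ee_rot'])[0];p=s['ee_pos']
    print('t',round(s['t'],2),'p',p.round(1),'deck',(EX@p[:2]).round(1),(EY@p[:2]).round(1),'F',s['force'].round(1),'w',round(s['grip_width'],1),'q6',s['joints'][5].round(2))
    print('R cols',R.round(3).tolist())
    if jaw is not None:
        b=R.T@np.array([jaw[0],jaw[1],0]); a=np.degrees(np.arctan2(-b[1],b[2])); a=(a+90)%180-90
        print('roll deg to jaw',a.round(2))
    for t in targets: print('to',t,'tool m',((np.array(t)-p)@R/1000).round(4).tolist())
def D(dx,dy,z): v=dx*EX+dy*EY; return (v[0],v[1],z)
E
python3 - <<'E'
from m import *
np.set_printoptions(precision=1,suppress=True)
where(EY,D(-185,-644,231),D(-185,-644,120),D(-185,-644,56),(539,-361,100))
a=grab('scene');b=grab('top');A=info(a);B=info(b)
for d,I in((a,A),(b,B)):
    q=cv2.minEnclosingCircle(I['green'][3]);print(q)
    for z in(15,25,35):print(z,plane(d,[q[0]],z))
print('roll',plane(b,[(317,121)],90), [EX@plane(b,[(317,121)],90)[0,:2],EY@plane(b,[(317,121)],90)[0,:2]])
# trim outer boundary along row normal in the top view
g=b['frame'].mean(2)
for s in(.3,.5,.7):
    p=np.array([201.7,134.8])*(1-s)+np.array([233.6,290.5])*s
    print([int(g[int(round(p[1])),int(round(p[0]))+k]) for k in range(-8,5)])
print('px/mm', plane(b,[(217,212),(218,212)],50))
f=a['frame'];cv2.imwrite('pics/c2.png',cv2.resize(f[120:190,130:250],None,fx=6,fy=6,interpolation=cv2.INTER_CUBIC)[:,:,::-1])
E
```

```text
t 0.3 p [ 216.3 -532.5  231. ] deck -566.1 -99.3 F [ 0.5 -0.7  0.1] w 85.4 q6 -0.07
R cols [[-0.0, 0.927, 0.376], [0.001, 0.376, -0.927], [-1.0, 0.0, -0.001]]
roll deg to jaw -80.05
to (np.float64(668.5169), np.float64(-45.29400000000001), 231) tool m [0.0002, 0.6023, -0.2813]
to (np.float64(668.5169), np.float64(-45.29400000000001), 120) tool m [0.1112, 0.6023, -0.2812]
to (np.float64(668.5169), np.float64(-45.29400000000001), 56) tool m [0.1752, 0.6023, -0.2811]
to (539, -361, 100) tool m [0.131, 0.3635, -0.0374]
((188.5, 149.5), 5.700977325439453)
15 [[ 538.  -361.8   15. ]]
25 [[ 543.  -351.2   25. ]]
35 [[ 548.1 -340.5   35. ]]
((464.5, 216.5), 7.905794143676758)
15 [[ 539.3 -362.1   15. ]]
25 [[ 538.4 -358.6   25. ]]
35 [[ 537.5 -355.2   35. ]]
roll [[751.7 -14.6  90. ]] [np.float64(-172.53281276312282), np.float64(-731.7999943973746)]
[117, 118, 128, 122, 113, 95, 46, 47, 84, 108, 113, 117, 118]
[117, 128, 118, 118, 97, 59, 46, 65, 94, 109, 115, 117, 114]
[112, 117, 122, 124, 105, 83, 44, 65, 99, 113, 123, 128, 118]
px/mm [[550.8 216.9  50. ]
 [550.8 214.6  50. ]]
```

View pics/c2.png

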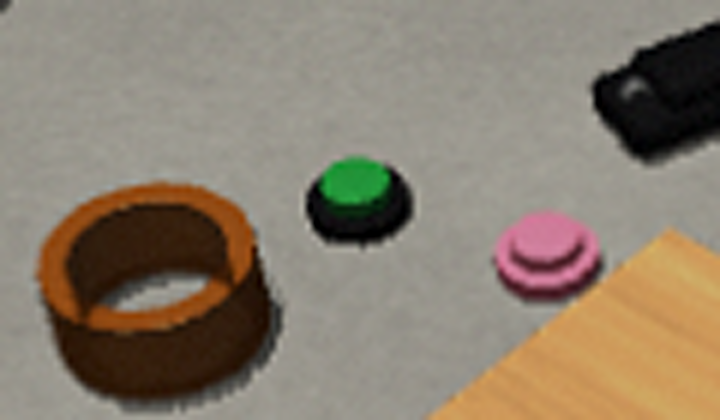

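The crop shows the green button top at image (189,150), about 15-20 mm high, with the pink decoy at (220,161). I move over the point behind the card with the fingers part open, square to the shelf.

Call:
{"api": "apply_moves", "payload": {
  "increments": "0 0.043 -0.02 -5.7; 0 0.086 -0.04 -11.4; 0 0.129 -0.06 -17.1; 0 0.172 -0.08 -22.9; 0 0.215 -0.1 -28.6; 0 0.258 -0.12 -34.3; 0 0.301 -0.14 -40; 0 0.344 -0.161 -45.7; 0 0.387 -0.181 -51.5; 0 0.43 -0.201 -57.2; 0 0.473 -0.221 -62.9; 0 0.516 -0.241 -68.6; 0 0.559 -0.261 -74.3; 0 0.602 -0.281 -80; 0.04 0.602 -0.281 -80; 0.09 0.602 -0.281 -80; 0.125 0.602 -0.281 -80; 0.145 0.602 -0.281 -80; 0.155 0.602 -0.281 -80; 0.155 0.602 -0.281 -80",
  "fingers": 0.6
}}

```text
t: 2.9
ee_pos: [668.2, -45.9, 75.9]
ee_rot: [-0.166, 1.565, 0.166]
force: [0.1, 0.6, 1.0]
grip_width: 51.6
```

Run:
```python
from h import *
where(EY,D(-185,-644,60),D(-185,-644,50))
grab('scene','s2.png')
f=cv2.imread('pics/s2.png');cv2.imwrite('pics/c3.png',cv2.resize(f[130:330,120:360],None,fx=3,fy=3,interpolation=cv2.INTER_CUBIC))
```

```text
t 2.9 p [668.2 -45.9  75.9] deck -185.5 -643.5 F [0.1 0.6 1. ] w 51.6 q6 -0.34
R cols [[-0.001, -0.21, 0.978], [0.0, 0.978, 0.21], [-1.0, 0.0, -0.001]]
roll deg to jaw -0.05
to (np.float64(668.5169), np.float64(-45.29400000000001), 60) tool m [0.0159, 0.0005, 0.0005]
to (np.float64(668.5169), np.float64(-45.29400000000001), 50) tool m [0.0259, 0.0005, 0.0005]
```

View pics/c3.png

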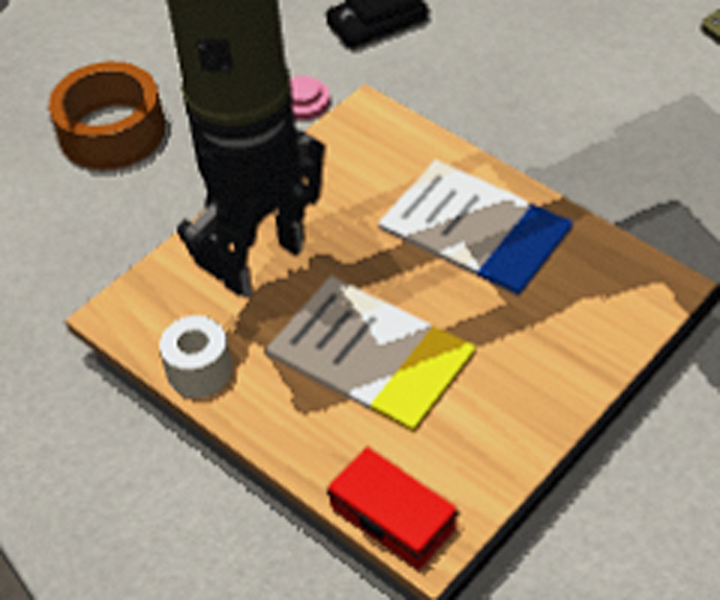

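The fingers hang behind the card's plain end (crop 245,290 and 290,250), clear of the label roll. I lower to just above the shelf.

Call:
{"api": "apply_moves", "payload": {
  "increments": "0.01 0 0 0; 0.018 0 0 0; 0.022 0 0 0; 0.024 0 0 0; 0.024 0 0 0; 0.024 0 0 0"
}}

```text
t: 3.7
ee_pos: [668.6, -45.9, 52.5]
ee_rot: [-0.166, 1.564, 0.166]
force: [-0.0, -0.4, 0.1]
grip_width: 51.0
```

Call:
{"api": "apply_moves", "payload": {
  "increments": "0.001 0 0 0; 0.002 0 0 0; 0.002 0 0 0"
}}

```text
t: 4.08
ee_pos: [668.3, -45.9, 50.2]
ee_rot: [-0.166, 1.565, 0.166]
force: [-0.0, 0.7, 1.2]
grip_width: 51.0
```

Call:
{"api": "apply_moves", "payload": {
  "increments": "0.001 0 0 0; 0.0015 0 0 0; 0.0015 0 0 0"
}}

```text
t: 4.45
ee_pos: [668.3, -45.9, 48.7]
ee_rot: [-0.166, 1.565, 0.166]
force: [0.9, 0.7, -0.3]
grip_width: 51.3
```

Call:
{"api": "apply_moves", "payload": {
  "increments": "0.001 0.005 0 0; 0.001 0.011 0 0; 0.001 0.016 0 0; 0.001 0.021 0 0; 0.001 0.026 0 0; 0.001 0.031 0 0; 0.001 0.036 0 0; 0.001 0.041 0 0; 0.001 0.046 0 0; 0.001 0.051 0 0; 0.001 0.056 0 0; 0.001 0.061 0 0; 0.001 0.066 0 0; 0.001 0.071 0 0; 0.001 0.076 0 0; 0.001 0.081 0 0; 0.001 0.086 0 0; 0.001 0.09 0 0; 0.001 0.09 0 0"
}}

```text
t: 6.82
ee_pos: [649.3, 42.6, 47.8]
ee_rot: [-0.166, 1.565, 0.166]
force: [1.1, 0.2, 0.2]
grip_width: 50.9
```

Run:
```python
from m import *
where()
b=grab('top','t2.png');a=grab('scene','s3.png')
for d in(b,a):
    c=big(masks(d)['yellow']);q=plane(d,quad(c),58)[:,:2];print(np.c_[q@EX,q@EY].round(1).tolist(),cv2.contourArea(c))
s=cv2.imread('pics/s3.png')[130:330,120:360];t=cv2.imread('pics/t2.png')[90:290,190:430]
cv2.imwrite('pics/c4.png',cv2.resize(np.hstack([s,t]),None,fx=1.66,fy=1.66,interpolation=cv2.INTER_CUBIC))
```

```text
t 6.83 p [649.3  42.6  47.8] deck -95.0 -643.7 F [1.1 0.2 0.2] w 50.9 q6 -0.21
R cols [[-0.0, -0.21, 0.978], [0.0, 0.978, 0.21], [-1.0, 0.0, -0.0]]
[[16.8, -691.5], [38.2, -624.2], [55.0, -585.3], [55.0, -691.5]] 389.0
[[59.9, -604.5], [57.2, -694.1], [20.6, -695.3], [47.5, -605.7]] 369.5
```

View pics/c4.png

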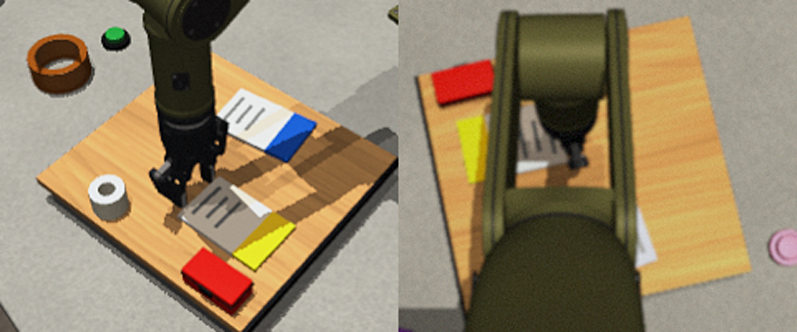

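The card is pushed square, its yellow front edge at crop (420,150) in the top half and clear of the red case. The two views put the nose about 47 mm short of the edge, so about 87 mm of push remain. I push 75 mm, then measure again.

Call:
{"api": "apply_moves", "payload": {
  "increments": "0 0.003 0 0; 0 0.007 0 0; 0 0.011 0 0; 0 0.015 0 0; 0 0.02 0 0; 0 0.025 0 0; 0 0.03 0 0; 0 0.035 0 0; 0 0.04 0 0; 0 0.045 0 0; 0 0.05 0 0; 0 0.055 0 0; 0 0.06 0 0; 0 0.064 0 0; 0 0.067 0 0; 0 0.07 0 0; 0 0.072 0 0; 0 0.074 0 0; 0 0.075 0 0; 0 0.075 0 0"
}}

```text
t: 9.43
ee_pos: [633.8, 115.6, 47.8]
ee_rot: [-0.166, 1.564, 0.166]
force: [-0.6, 0.0, -0.6]
grip_width: 51.4
```

Call:
{"api": "apply_moves", "payload": {
  "increments": "0 -0.006 0 0; -0.02 -0.015 0 0; -0.06 -0.04 0 0; -0.12 -0.08 0 0; -0.16 -0.13 0 0; -0.17 -0.19 0 0; -0.17 -0.25 0 0; -0.17 -0.3 0 0; -0.17 -0.3 0 0; -0.17 -0.3 0 0"
}}

```text
t: 10.68
ee_pos: [696.1, -178.1, 217.3]
ee_rot: [-0.164, 1.565, 0.166]
force: [-0.4, 0.6, -0.7]
grip_width: 51.5
```

```bash
cat > look.py <<'E'
from m import *
def run(tag):
    where()
    b=grab('top',tag+'t.png');a=grab('scene',tag+'s.png')
    for d,e in((b,101.7),(a,106.7)):
        m=masks(d);q=plane(d,quad(big(m['yellow'])),58)[:,:2];print('yellow',np.c_[q@EX-e,q@EY].round(1).tolist())
        w=quad(big(m['wood']));q=plane(d,w,50)[:,:2];print('wood',np.c_[q@EX-e,q@EY].round(1).tolist())
    s=cv2.imread(f'pics/{tag}s.png')[130:340,120:370];t=cv2.imread(f'pics/{tag}t.png')[90:300,180:430]
    cv2.imwrite(f'pics/{tag}c.png',cv2.resize(np.hstack([s,t]),None,fx=1.6,fy=1.6,interpolation=cv2.INTER_CUBIC))
E
python3 -c "import look;look.run('p1')"
```

```text
t 10.68 p [ 696.1 -178.1  217.3] deck -320.7 -643.0 F [-0.4  0.6 -0.7] w 51.5 q6 -0.52
R cols [[-0.001, -0.209, 0.978], [0.001, 0.978, 0.209], [-1.0, 0.001, -0.001]]
yellow [[-8.6, -691.0], [-8.2, -603.4], [25.3, -601.9], [25.1, -688.4]]
wood [[-404.2, -770.3], [-305.7, -401.4], [-5.1, -401.4], [-6.7, -771.0]]
yellow [[-11.6, -604.1], [26.2, -605.0], [26.0, -694.0], [-12.3, -694.6]]
wood [[-7.4, -403.9], [-8.1, -772.9], [-450.1, -773.0], [-222.1, -405.3]]
```

View pics/p1c.png

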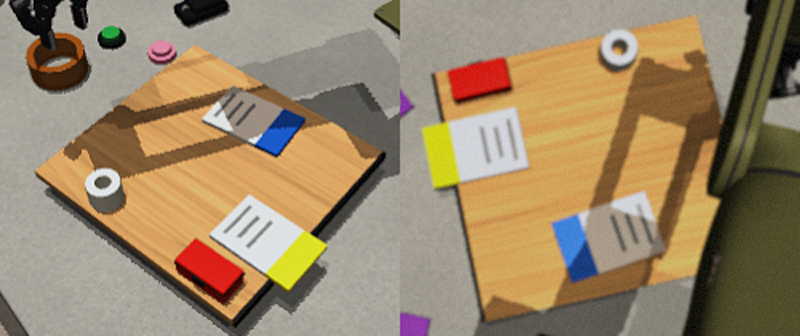

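The card is square (both corners within 0.3 mm) and hangs out about 26-28 mm; everything else is unmoved. I take sub-pixel profiles along the shelf axis to get the remaining distance accurately.

```bash
cat > prof.py <<'E'
from m import *
def prof(d,f,dys,xs,z):
    "mean of (R+G)/2-B and grey along deck x"
    P=np.array([[D(x,y,z) for x in xs] for y in dys]).reshape(-1,3)
    px=cv2.projectPoints(P,np.array(d['rvec'],float),d['t'],d['K'],d['D'])[0].reshape(len(dys),len(xs),2).astype(np.float32)
    v=cv2.remap(f.astype(np.float32),px,None,cv2.INTER_LINEAR).mean(0)
    return (v[:,0]+v[:,1])/2-v[:,2],v.mean(1)
def cross(xs,p):
    s=np.sort(p);n=len(p)//5;l=(s[:n].mean()+s[-n:].mean())/2
    i=np.where(np.diff(np.sign(p-l)))[0];return [round(xs[k]+(l-p[k])/(p[k+1]-p[k])*(xs[k+1]-xs[k]),1) for k in i]
def run(n0,n1,nose):
  for n,o,i in(('top','t1.png',n0),('scene','s1.png',n1)):
    d=grab(n);f0=cv2.imread('pics/'+o)[:,:,::-1];f1=cv2.imread('pics/'+i)[:,:,::-1]
    x=np.arange(-322,-276,.5);dys=np.arange(-720,-450,10)
    be=cross(x,prof(d,f0,dys,x,50)[0])
    x=np.arange(92,122,.5);g=prof(d,f0,np.arange(-660,-450,10),x,50)[1][::2].round().astype(int).tolist()
    print(n,'back',be,'edge',[b+400 for b in be],'trim grey from 92 step 1',g)
    for y in(-685,-648,-611):
        ys=np.arange(y-6,y+7,2)
        x1=np.arange(nose-20,nose+20,.5);x2=np.arange(nose-60,nose-20,.5)
        print('  nose',cross(x1,prof(d,f1,ys,x1,58)[0]),'white/yellow',cross(x2,prof(d,f1,ys,x2,58)[0]))
E
python3 -c "import prof;prof.run('p1t.png','p1s.png',131)"
```

```text
top back [np.float64(-297.5)] edge [np.float64(102.5)] trim grey from 92 step 1 [116, 111, 104, 94, 80, 65, 53, 48, 51, 62, 77, 91, 104, 112, 117, 120, 121, 120, 120, 120, 119, 119, 119, 119, 119, 119, 119, 119, 119, 120]
  nose [np.float64(129.2)] white/yellow [np.float64(90.6)]
  nose [np.float64(129.1)] white/yellow [np.float64(90.8)]
  nose [np.float64(129.1)] white/yellow [np.float64(90.7)]
scene back [np.float64(-293.0)] edge [np.float64(107.0)] trim grey from 92 step 1 [147, 148, 149, 149, 147, 139, 121, 93, 62, 35, 21, 16, 14, 11, 7, 6, 9, 18, 31, 44, 54, 58, 60, 60, 59, 59, 59, 58, 58, 59]
  nose [np.float64(133.7)] white/yellow [np.float64(93.0)]
  nose [np.float64(133.7)] white/yellow [np.float64(93.1)]
  nose [np.float64(133.3)] white/yellow [np.float64(93.0)]
```

Both views agree: the nose is 26.6 mm out and 13.4 mm remain. I go back to the contact pose, push 13.4 mm more, then retract.

Call:
{"api": "apply_moves", "payload": {
  "increments": "0 0.05 0 0; 0 0.11 0 0; 0.01 0.165 0 0; 0.05 0.215 0 0; 0.1 0.25 0 0; 0.14 0.275 0 0; 0.16 0.285 0 0; 0.17 0.29 0 0; 0.17 0.292 0 0; 0.17 0.296 0 0; 0.17 0.299 0 0; 0.17 0.302 0 0; 0.17 0.305 0 0; 0.17 0.308 0 0; 0.17 0.3105 0 0; 0.17 0.3125 0 0; 0.17 0.3134 0 0; 0.17 0.3134 0 0; 0.17 0.3134 0 0"
}}

```text
t: 13.25
ee_pos: [630.8, 128.7, 47.7]
ee_rot: [-0.166, 1.565, 0.166]
force: [0.7, 0.3, 0.7]
grip_width: 51.4
```

Call:
{"api": "apply_moves", "payload": {
  "increments": "0 -0.006 0 0; -0.02 -0.015 0 0; -0.06 -0.04 0 0; -0.12 -0.08 0 0; -0.16 -0.13 0 0; -0.17 -0.19 0 0; -0.17 -0.25 0 0; -0.17 -0.31 0 0; -0.17 -0.31 0 0; -0.17 -0.31 0 0"
}}

```text
t: 14.5
ee_pos: [695.4, -174.9, 217.1]
ee_rot: [-0.164, 1.566, 0.166]
force: [-0.2, -0.3, 0.4]
grip_width: 51.6
```

```bash
python3 -c "
import look,prof;from h import *
look.run('p2');prof.run('p2t.png','p2s.png',144);where(None,(539,-361,100),(539,-361,40))"
```

```text
t 14.5 p [ 695.4 -174.9  217.1] deck -317.3 -643.0 F [-0.2 -0.3  0.4] w 51.6 q6 -0.52
R cols [[-0.001, -0.208, 0.978], [0.001, 0.978, 0.208], [-1.0, 0.002, -0.001]]
yellow [[5.3, -688.8], [5.3, -601.1], [38.6, -602.9], [38.9, -689.5]]
wood [[-404.9, -770.2], [-300.7, -401.9], [-5.3, -400.7], [-5.9, -771.1]]
yellow [[1.2, -603.6], [38.9, -606.7], [40.0, -693.3], [1.9, -694.5]]
wood [[-7.5, -403.9], [-7.9, -773.0], [-436.0, -772.9], [-223.0, -405.0]]
top back [np.float64(-297.5)] edge [np.float64(102.5)] trim grey from 92 step 1 [116, 111, 104, 94, 80, 65, 53, 48, 51, 62, 77, 91, 104, 112, 117, 120, 121, 120, 120, 120, 119, 119, 119, 119, 119, 119, 119, 119, 119, 120]
  nose [np.float64(142.6)] white/yellow [np.float64(104.2)]
  nose [np.float64(142.5)] white/yellow [np.float64(104.1)]
  nose [np.float64(142.6)] white/yellow [np.float64(104.1)]
scene back [np.float64(-293.0)] edge [np.float64(107.0)] trim grey from 92 step 1 [147, 148, 149, 149, 147, 139, 121, 93, 62, 35, 21, 16, 14, 11, 7, 6, 9, 18, 31, 44, 54, 58, 60, 60, 59, 59, 59, 58, 58, 59]
  nose [np.float64(146.9)] white/yellow [np.float64(106.6)]
  nose [np.float64(146.9)] white/yellow [np.float64(106.5)]
  nose [np.float64(146.8)] white/yellow [np.float64(106.4)]
t 14.7 p [ 695.7 -172.7  217.9] deck -315.2 -643.8 F [ 0.5  0.  -0.6] w 51.2 q6 -0.52
R cols [[-0.0, -0.212, 0.977], [0.001, 0.977, 0.212], [-1.0, 0.001, -0.0]]
to (539, -361, 100) tool m [0.1178, -0.151, -0.193]
to (539, -361, 40) tool m [0.1778, -0.151, -0.1929]
```

View pics/p2c.png

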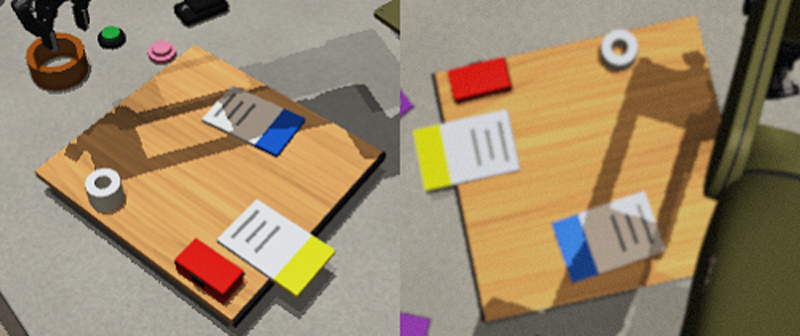

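The overhang is 40.0 mm in both views, square, and the rest is unmoved. Next is the green button: shut the fingers and go above it.

Call:
{"api": "apply_moves", "payload": {
  "increments": "0 -0.025 -0.032 0; 0 -0.05 -0.064 0; 0 -0.075 -0.096 0; 0 -0.1 -0.128 0; 0 -0.126 -0.161 0; 0 -0.151 -0.193 0; 0.05 -0.151 -0.193 0; 0.1 -0.151 -0.193 0; 0.14 -0.151 -0.193 0; 0.16 -0.151 -0.193 0; 0.16 -0.151 -0.193 0; 0.16 -0.151 -0.193 0; 0.16 -0.151 -0.193 0",
  "fingers": 0
}}

```text
t: 16.32
ee_pos: [540.1, -363.1, 59.5]
ee_rot: [-0.168, 1.562, 0.165]
force: [0.3, 0.1, -0.8]
grip_width: -0.3
```

Run:
```python
from h import *
where(None,(539,-361,30),(539,-361,18))
s=grab('scene')['frame'][60:180,120:260];t=grab('top')['frame'][150:270,400:540]
cv2.imwrite('pics/b1.png',cv2.resize(np.hstack([s,t]),None,fx=2.8,fy=2.8,interpolation=cv2.INTER_CUBIC)[:,:,::-1])
```

```text
t 16.32 p [ 540.1 -363.1   59.5] deck -468.6 -451.6 F [ 0.3  0.1 -0.8] w -0.3 q6 -0.87
R cols [[0.002, -0.21, 0.978], [-0.002, 0.978, 0.21], [-1.0, -0.002, 0.002]]
to (539, -361, 30) tool m [0.0295, 0.0023, -0.0007]
to (539, -361, 18) tool m [0.0415, 0.0024, -0.0007]
```

View pics/b1.png

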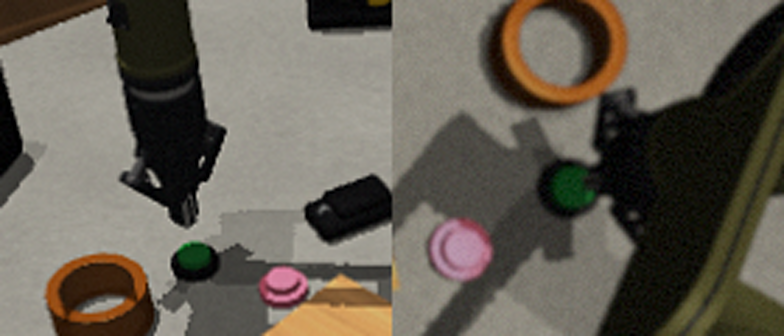

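The shut fingertips (crop 183,220) are above the green button (crop 195,258), with no obstacle between. I lower stepwise.

Call:
{"api": "apply_moves", "payload": {
  "increments": "0.01 0.0015 0 0; 0.02 0.002 0 0; 0.028 0.002 -0.0005 0; 0.034 0.002 -0.0005 0; 0.036 0.002 -0.0005 0; 0.036 0.002 -0.0005 0; 0.036 0.002 -0.0005 0"
}}

```text
t: 17.3
ee_pos: [538.1, -360.9, 22.1]
ee_rot: [-0.166, 1.564, 0.166]
force: [-1.0, 0.6, 1.1]
grip_width: 0.1
```

Call:
{"api": "apply_moves", "payload": {
  "increments": "0.001 0 0 0; 0.002 0 0 0; 0.003 0 0 0; 0.003 0 0 0"
}}

```text
t: 17.8
ee_pos: [538.2, -361.0, 18.9]
ee_rot: [-0.166, 1.564, 0.166]
force: [-1.0, -0.8, 2.5]
grip_width: -0.1
```

Call:
{"api": "apply_moves", "payload": {
  "increments": "0.001 0 0 0; 0.002 0 0 0; 0.002 0 0 0; 0.002 0 0 0"
}}

```text
t: 18.3
ee_pos: [538.2, -361.0, 16.9]
ee_rot: [-0.166, 1.564, 0.166]
force: [-0.1, -0.2, 3.4]
grip_width: -0.1
```

Call:
{"api": "apply_moves", "payload": {
  "increments": "0.0005 0 0 0; 0.001 0 0 0; 0.001 0 0 0; 0.001 0 0 0"
}}

```text
t: 18.8
ee_pos: [538.2, -361.0, 16.1]
ee_rot: [-0.166, 1.564, 0.166]
force: [-0.1, -0.7, 5.0]
grip_width: -0.1
```

Call:
{"api": "apply_moves", "payload": {
  "increments": "0.0005 0 0 0; 0.001 0 0 0; 0.001 0 0 0; 0.001 0 0 0"
}}

```text
t: 19.3
ee_pos: [538.3, -361.0, 16.0]
ee_rot: [-0.166, 1.564, 0.165]
force: [-0.8, 0.8, 11.5]
grip_width: 0.0
```

It has bottomed: z holds at 16.0 while the force jumped past the spring's 4 N. That is 6 mm below first contact at about 22. One small extra push, then straight up.

Call:
{"api": "apply_moves", "payload": {
  "increments": "0.0005 0 0 0; 0.0005 0 0 0; 0.0005 0 0 0"
}}

```text
t: 19.68
ee_pos: [538.2, -361.0, 15.9]
ee_rot: [-0.167, 1.564, 0.165]
force: [-1.4, 1.0, 12.7]
grip_width: -0.1
```

Call:
{"api": "apply_moves", "payload": {
  "increments": "-0.003 0 0 0; -0.01 0 0 0; -0.03 0 0 0; -0.07 0 0 0; -0.12 0 0 0; -0.17 -0.03 0 0; -0.2 -0.08 0 0; -0.2 -0.13 0 0; -0.2 -0.17 0 0; -0.2 -0.17 0 0; -0.2 -0.17 0 0; -0.2 -0.17 0 0"
}}

```text
t: 21.18
ee_pos: [573.5, -525.5, 214.0]
ee_rot: [-0.165, 1.565, 0.168]
force: [-0.3, 0.0, 0.2]
grip_width: -0.4
```

Run:
```python
import look,prof
from h import *
look.run('f');prof.run('ft.png','fs.png',144)
s=cv2.imread('pics/fs.png')[110:340,120:370];t=cv2.imread('pics/ft.png')[90:320,230:480]
cv2.imwrite('pics/fc.png',cv2.resize(np.hstack([s,t]),None,fx=1.6,fy=1.6,interpolation=cv2.INTER_CUBIC))
```

```text
t 21.18 p [ 573.5 -525.5  214. ] deck -634.4 -450.0 F [-0.3  0.   0.2] w -0.4 q6 -1.01
R cols [[-0.001, -0.211, 0.978], [0.001, 0.978, 0.211], [-1.0, 0.002, -0.001]]
yellow [[5.3, -688.8], [5.0, -601.7], [38.8, -603.5], [38.9, -689.5]]
wood [[-399.7, -770.5], [-400.1, -400.1], [-5.5, -400.5], [-7.3, -771.3]]
yellow [[1.2, -603.6], [39.1, -606.8], [39.6, -693.8], [1.9, -693.7]]
wood [[-399.6, -403.4], [-7.5, -404.5], [-8.2, -772.4], [-399.6, -773.1]]
top back [np.float64(-297.5)] edge [np.float64(102.5)] trim grey from 92 step 1 [116, 111, 104, 94, 80, 65, 53, 48, 51, 62, 77, 91, 104, 112, 117, 120, 121, 120, 120, 120, 119, 119, 119, 119, 119, 119, 119, 119, 119, 120]
  nose [np.float64(142.6)] white/yellow [np.float64(104.0)]
  nose [np.float64(142.6)] white/yellow [np.float64(104.0)]
  nose [np.float64(142.8)] white/yellow [np.float64(104.0)]
scene back [np.float64(-293.0)] edge [np.float64(107.0)] trim grey from 92 step 1 [147, 148, 149, 149, 147, 139, 121, 93, 62, 35, 21, 16, 14, 11, 7, 6, 9, 18, 31, 44, 54, 58, 60, 60, 59, 59, 59, 58, 58, 59]
  nose [np.float64(146.9)] white/yellow [np.float64(106.5)]
  nose [np.float64(146.9)] white/yellow [np.float64(106.5)]
  nose [np.float64(146.8)] white/yellow [np.float64(106.4)]
```

View pics/fc.png

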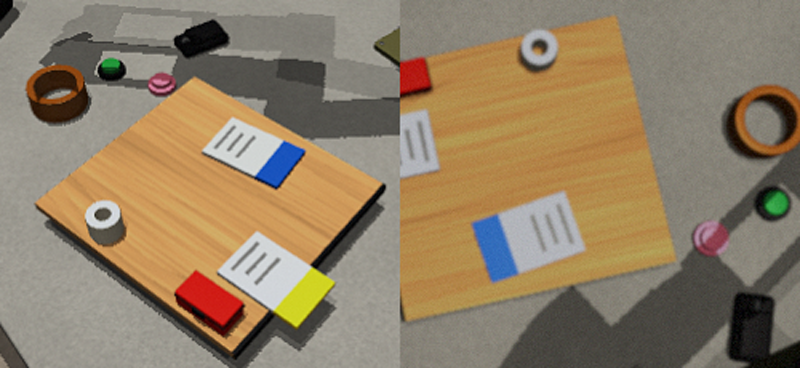

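The card hangs out 40 mm and square, the green button (crop 111,68) is back up, and everything else is in place. The arm is clear.

```bash
python3 -c "
from plant import ctrl
print(ctrl.sign_off())"
```

```text
the job is handed in; nothing more can be done
None
```

I did both parts in the order asked and handed the job in. The arm was clear of everything at about 21 s of the 54 s allowed; the hand-in gives no verdict.

- **Card:** I pushed the yellow-ended card along the shelf from its plain end with two part-open fingertips, without pinching or lifting it. A final measured push of 13.4 mm finished it. The last check put its end 40.1 mm (top view) and 39.9 mm (scene view) beyond the trimmed edge. It is square to within about 0.2 mm across the card's width.
- **Disagreement in the check:** the two cameras' absolute positions differ by about 4.5 mm, but this cancels when measured against the edge in each view. The white/yellow line itself read 1.5 mm past the edge in the top view, which is blurred, and 0.5 mm short of it in the scene view. I relied on the end of the card instead.
- **Button:** I pressed the green button with the shut fingertips from first contact at about 22 mm high down to a firm stop at 16 mm, 6 mm of travel. The force peaked at about 13 N, and I then let it go. The last picture shows it back up, judged by eye.
- **Everything else:** the blue-ended card, the pink button and the other objects on and near the shelf look unmoved in the last pictures.

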